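# Pick, gauge and fit the 42 mm support block

### The job

The open green radio case lacks a support block: of the four look-alike aluminium blocks in the black rack, take the 42 mm high one (as tall as the two bosses it belongs between), stand it on the round steel plate and let go, and check it there by setting the bridge gauge over it, its legs flat on the plate and its sprung foot on the block, for half a second. Then stand the gauge back in the middle of its rubber mat, and stand the block upright on the floor of the case, centred between the two bosses and in line with them. Set both down rather than dropping them, and leave the other blocks, the can, the spool and the knife where they are.

Things in the scene. Friction and masses are not known exactly. Their poses are not given: they have to be found in the camera images.
- block30: plain aluminium block 40 x 18 mm in plan (40 along its x, 18 along its y) and 30 mm high, sharp-edged, about 58 g (hidden variation); starts upright in one of the rack's four slots (which one varies) with its x along the rack's x. Origin: centre of its underside; z up
- block36: plain aluminium block 40 x 18 mm in plan (40 along its x, 18 along its y) and 36 mm high, sharp-edged, about 70 g (hidden variation); starts upright in one of the rack's four slots (which one varies) with its x along the rack's x. Origin: centre of its underside; z up
- block42: THE WANTED ONE: plain aluminium block 40 x 18 mm in plan (40 along its x, 18 along its y) and 42 mm high, sharp-edged, about 81 g (hidden variation); starts upright in one of the rack's four slots (which one varies) with its x along the rack's x. Origin: centre of its underside; z up
- block48: plain aluminium block 40 x 18 mm in plan (40 along its x, 18 along its y) and 48 mm high, sharp-edged, about 93 g (hidden variation); starts upright in one of the rack's four slots (which one varies) with its x along the rack's x. Origin: centre of its underside; z up
- rack: black plastic rack, fixed: base 56 (x) x 104 (y) x 5 mm, blocks stand on it; five fins 3 mm thick, 36 mm long in x, 18 mm high above the base at y = -48, -24, 0, 24, 48 mm, so four slots at y = -36, -12, 12, 36 mm, open at both x ends: take a block only across its 40 mm length (fingers closing along rack x), lift straight up. Origin: centre of underside
- plate: round steel surface plate, fixed, 130 mm diameter, 8 mm thick. Origin: centre of its underside
- plate_top (a point): centre of the plate's upper face
- mat: square black rubber mat, fixed, 110 x 110 x 4 mm, on which the gauge starts and to which it returns. Origin: centre of its underside
- mat_top (a point): centre of the mat's upper face
- gauge: loose bridge gauge, 0.3 kg, standing on the mat: two legs 36 (x) x 10 (y) x 80 mm high at y = +-37 mm (64 mm clear between), joined by a grey housing 24 (x) x 84 (y) mm, z = 80 to 115 mm; grip it from above across the 24 mm (fingers closing along its x). A guide sleeve over the foot ends 60 mm above the soles. Origin: midway between the legs at sole level; z up
- gauge_foot (a joint): slide of the gauge's foot in m: 0 = foot level with the soles of the legs, grows upward to 0.052; with the legs flat it reads the height of what is under the foot. Light spring pushing down: 0.4 N at 0, about 1.2 N at 0.042 (plus 20 g of weight)
- foot_tip (a point): centre of the underside of the gauge's foot (steel disc 18 mm diameter)
- case: open green radio case, fixed, 90 (x) x 180 (y) mm: x = +-45, y = -118 to 62 mm about its origin; walls 46 mm high, floor 3 mm thick. Loudspeaker (24 mm radius, to 27 mm high) at y = -87 mm; floor free from y = -59 to 59 mm but for two bosses, 18 mm wide in y, at x = 23.5 to 42 and -42 to -23.5 mm, y = 0, 42 mm high above the floor. Origin: on its underside, under the middle of the bay
- bay (a point): middle of the bay (47 mm gap between the bosses, paper rectangle), on the case floor's upper face; axes as the case. The block's x lies along the bay's x, either way round; the bosses leave no finger room at its ends, so set it in with the fingers closing along the bay's y, across its 18 mm
- stand: obstacle: fixed holding stand between plate and mat: 36 mm disc foot, thin upright steel rod to 190 mm high, with a cross bar along its y (+-33 mm) carrying two brass clips, 140 to 172 mm high. Origin: centre of its underside
- can: bystander: upright blue spray can, 52 mm diameter, 140 mm high. Origin: centre of its underside
- spool: bystander: green solder spool standing on its flange, 54 mm diameter, 34 mm high. Origin: centre of its underside
- knife: bystander: grey utility knife lying on the bench, body 130 x 18 x 12 mm along its x, blade to +x. Origin: under the middle of its body

How it is judged:
By the outcome, as a careful person would: the job done as asked, in the order asked, and still so for the second after the job is handed in, with the robot touching nothing.
It also fails if it takes over 72 s, if anything falls off the work surface, if the arm or the gripper's body presses on something with over 40 N, if the wrist force passes 120 N, or if a joint passes its speed limit or range.

### The arm

A 6-joint arm with a two-finger parallel gripper is mounted at the origin on the work surface. World frame = base frame: x ahead of the robot, y to its left, z up, the work surface at z = 0. Lengths are in m, angles in degrees, forces in N, time in s.
With the tool pointing down it reaches from about 0.4 to 0.825 m from the base axis. Payload 7 kg.
Tool frame: the origin (TCP) lies midway between the tips of the shut fingers; the grasp point (between the pads) lies r.pinch_z behind it (r.pinch_z is the distance from the TCP to the grasp point, in m); z points along the fingers, y is the line along which they close (so a half turn about z gives the same grasp; the last joint's range is limited). The gripper opens to 88 mm and grips with 3 to 60 N. Pads are 19 mm wide; open, the fingers measure 130 mm over their backs; the gripper's body (78 mm by 193 mm) begins 47 mm behind the grasp point.
Start: joints at [82.626, 20.546, 0.682, 0, -70.136, -16.507], TCP at [0.273, 0.617, 0.227] pointing down, gripper open.
Joint ranges: [-176.03, 176.03], [-82.01, 121.73], [-58.28, 71.71], [-173.87, 95.51], [-174.79, -0.11], [-173.66, 173.66]. Speed limits (degrees/s): [136.94, 136.94, 172.46, 180, 180, 180].

### API

Orientations are given as [roll, pitch, yaw] about the fixed x, y, z axes, in that order (R = Rz(yaw) Ry(pitch) Rx(roll)).
In Python, from plant import r, optics, job gives the robot as it stands.
- The arm moves only by the shell command python3 -m crank 'ROWS' [FORCE]. ROWS is JSON, a list of rows, each an object with "xyz": the shift along the tool's x, y, z in units of 30 mm (1.0 is 30 mm), a list of three; "delta_rot": the turn, a rotation vector about the tool's x, y, z in degrees, a list of three; "claw": the closure, from 0 (fully open) to 1 (shut). A call has 1 to 20 rows; each row is the pose to reach, as a shift and turn from the pose commanded when the call began, along the tool's axes at that moment; what a row does not reach only later rows make up. A row lasts 1/8 s, in which the tool goes at most 62.5 mm and 10.7 degrees, less where a joint would pass 70% of its speed; a pose out of reach is approached as far as the arm can. A call with a gripper value outside its range is refused whole. The fingers move at their own pace and stop on an object; FORCE is the grip in N (left out, the last holds). Time passes only in rows, so rows that repeat a pose let the fingers close. It gives the time, the measured TCP pose, the force, the opening and the grip force at its end, in the units of the state.
- r.get_state(): the state, without advancing time (a new reading comes with each control period).
- optics.capture(name): name is "side" or "top"; returns a dict with "img" (420x560x3 uint8, blue, green, red), "fovy" (degrees; the focal length in pixels is half the picture's height over the tangent of half this angle, whatever the lens; pixels are square), "cx", "cy" (the principal point, pixels), "dist" ([k1, k2, p1, p2, k3] as OpenCV has them; the pictures are not rectified), "eye" and "rotation" of the camera in the world. Camera axes: x right, y up, looking along -z (the intrinsics and any distortion apply to the point x, -y, -z); pixel columns grow to the right and rows downward; lengths in m; the calibration is good to about 2 mm. A picture is of the moment at which its call begins. There is no depth.
- job.close_job(): hands the job in; it is judged then, once.
The state is a dict: "time_s": time; "joints": joint angles; "qd": joint speeds; "joint_torque": joint torques, N m; "tcp_pos": TCP position; "eef_rot": TCP orientation; "contact_force": force on the tool from outside, world axes, zero at the start; "moment": the same for the moment, N m; "gripper_width": finger opening in m; "gripper_force": force on a finger pad.
Only numpy, scipy, OpenCV 4.12 (cv2) and the standard library are available. Lean on these libraries where they do the work, as an engineer would, in place of code of your own. Each camera call takes 0.05 s, during which the arm holds its last target. There are 200 camera calls.

## Working session

There is one attempt and no reset: what is moved stays moved. The work goes in short steps, Python scripts to look and compute and a shell command to move; the robot and the scene stay as the last step left them, time stands still between calls to the robot, and variables do not carry over. Pictures are saved under pics/ and viewed, at most 10 in all, crops included, and the job is handed in when it is done.

```bash
ls; mkdir -p pics; python3 - <<'E'
from plant import r, optics, job
import cv2
for n in("top","side"):
    c=optics.capture(n); cv2.imwrite(f"pics/{n}0.png",c["img"])
    print(n,{k:v for k,v in c.items() if k!="img"})
print(r.pinch_z, r.get_state())
E
```

```text
pics
top {'fovy': 55.328942969131546, 'cx': 285.0188612336163, 'cy': 208.83781690870777, 'dist': array([0.00017113, 0.        , 0.        , 0.        , 0.        ]), 'eye': array([ 0.47106004, -0.01808334,  0.77335544]), 'rotation': array([ 12.07845135,   0.17243785, -88.82901318])}
side {'fovy': 49.13725683417563, 'cx': 275.5015920278854, 'cy': 209.97288559539456, 'dist': array([-0.14081533,  0.        ,  0.        ,  0.        ,  0.        ]), 'eye': array([ 0.32758973, -0.74066103,  0.57168148]), 'rotation': array([ 56.05681335,  -1.02709775, -19.74637687])}
0.0188 {'time_s': 0.1, 'joints': array([ 8.26244714e+01,  2.05872946e+01,  6.38941630e-01, -1.65087338e-02,
       -7.01356070e+01, -1.65080749e+01]), 'qd': array([-0.06531155, -0.0525919 ,  0.1053515 ,  0.03272626,  0.05633322,
        0.02111924]), 'joint_torque': array([-1.55193175e-03, -5.84165168e+01,  2.93751329e+01,  7.01565877e+00,
        1.01446323e-02, -4.79918594e-05]), 'tcp_pos': array([0.27313665, 0.61679468, 0.22572003]), 'eef_rot': array([ 1.79915091e+02, -8.97892158e-03, -2.38892178e+01]), 'contact_force': array([2.06981224, 0.7771828 , 0.4455788 ]), 'moment': array([ 0.06732018,  0.04273736, -0.01655013]), 'gripper_force': 0.0, 'gripper_width': 0.08751210424668161}
```

View pics/top0.png

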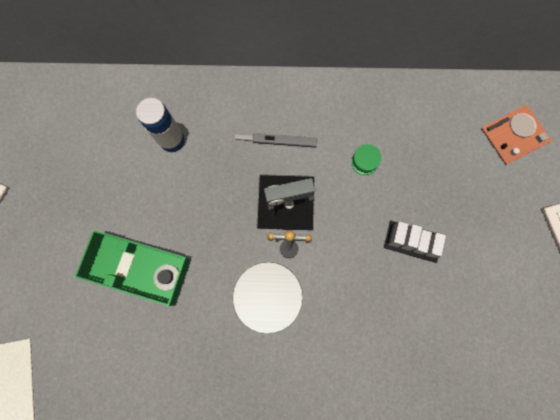

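View pics/side0.png

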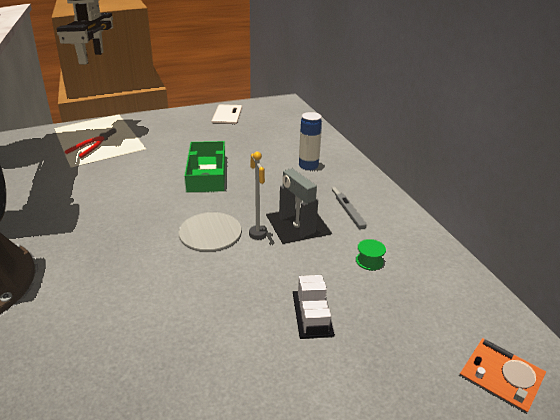

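The top view shows (right = −y, up = +x) the rack at (416,242), plate at (268,297), stand at (290,245), mat and gauge at (287,200), and case at (133,268) with the bay paper at (126,264). The side view shows the blocks at (313,300).

```bash
cat > h.py <<'E'
import numpy as np, cv2
from scipy.spatial.transform import Rotation as R
from plant import r, optics, job
def K(c):
    f=c["img"].shape[0]/2/np.tan(np.radians(c["fovy"]/2)); return np.array([[f,0,c["cx"]],[0,f,c["cy"]],[0,0,1.]])
def ray(c,px):
    u=cv2.undistortPoints(np.array(px,float).reshape(-1,1,2),K(c),c["dist"]).reshape(-1,2)
    d=np.c_[u[:,0],-u[:,1],-np.ones(len(u))]
    return d@R.from_euler("xyz",c["rotation"],degrees=True).as_matrix().T
def cast(c,px,z):
    d=ray(c,px); return c["eye"]+d*((z-c["eye"][2])/d[:,2])[:,None]
def proj(c,P):
    M=R.from_euler("xyz",c["rotation"],degrees=True).as_matrix()
    q=(np.atleast_2d(P)-c["eye"])@M; q=q*[1,-1,-1]
    return cv2.projectPoints(q.reshape(-1,1,3),np.zeros(3),np.zeros(3),K(c),c["dist"])[0].reshape(-1,2)
def tri(c1,p1,c2,p2):
    a,b=ray(c1,p1)[0],ray(c2,p2)[0]
    s=np.linalg.lstsq(np.c_[a,-b],c2["eye"]-c1["eye"],rcond=None)[0]
    x,y=c1["eye"]+a*s[0],c2["eye"]+b*s[1]; return (x+y)/2,np.linalg.norm(x-y)
def blobs(m,amin=30,off=(0,0)):
    cs=cv2.findContours(m.astype(np.uint8),cv2.RETR_EXTERNAL,cv2.CHAIN_APPROX_NONE)[0]
    return [x+np.array(off) for x in sorted(cs,key=cv2.contourArea,reverse=True) if cv2.contourArea(x)>=amin]
def crop(img,x,y,w,h,s):
    o=cv2.resize(img[y:y+h,x:x+w],None,fx=s,fy=s,interpolation=cv2.INTER_CUBIC)
    for i in range(0,w,10): cv2.line(o,(i*s,0),(i*s,8 if i%50 else 16),(0,255,255),1)
    for i in range(0,h,10): cv2.line(o,(0,i*s),(8 if i%50 else 16,i*s),(0,255,255),1)
    cv2.putText(o,f"{x},{y}",(18,14),0,.45,(0,255,255),1); return o
E
python3 - <<'E'
from h import *
t=optics.capture("top");s=optics.capture("side")
A=crop(t["img"],380,212,80,60,5)
B=crop(s["img"],270,260,80,60,5) if 0 else crop(s["img"],270,265,80,80,5)[:300]
C=crop(t["img"],70,225,130,100,3)
D=crop(t["img"],245,165,80,60,5)
C=cv2.copyMakeBorder(C,0,0,0,10,0)
cv2.imwrite("pics/c1.png",np.vstack([np.hstack([A,B]),np.hstack([C,D])]))
# automatic masks
hs=cv2.cvtColor(t["img"],cv2.COLOR_BGR2HSV)
def box(m,z,n,off=(0,0)):
    for b in blobs(m,60,off)[:n]:
        p=cv2.boxPoints(cv2.minAreaRect(b.astype(np.float32)))
        P=cast(t,p,z); print(np.round(cv2.minAreaRect(b.astype(np.float32))[0],1),"ctr",P.mean(0).round(4),"sides",np.linalg.norm(P[1]-P[0]).round(4),np.linalg.norm(P[2]-P[1]).round(4),"ang",np.degrees(np.arctan2(*(P[1]-P[0])[1::-1])).round(1))
print("green");box((hs[...,0]>45)&(hs[...,0]<75)&(hs[...,1]>150)&(hs[...,2]>40),0.046,2)
v=hs[...,2]
print("dark mat");m=np.zeros(v.shape,bool);m[165:240,245:325]=(v<25)[165:240,245:325];box(m,.004,2)
print("dark rack");m=np.zeros(v.shape,bool);m[212:272,380:460]=(v<25)[212:272,380:460];m=cv2.morphologyEx(m.astype(np.uint8),cv2.MORPH_CLOSE,np.ones((9,9)));box(m,.005,2)
print("plate");m=np.zeros(v.shape,bool);m[255:340,225:310]=(v>120)[255:340,225:310];box(m,.008,2)
b=blobs(m,100)[0];print(cv2.fitEllipse(b),cast(t,[cv2.fitEllipse(b)[0]],.008))
print("blocks white");m=np.zeros(v.shape,bool);m[212:272,380:460]=((v>150))[212:272,380:460];box(m,.045,5)
E
```

```text
green
dark mat
dark rack
plate
[267. 297.] ctr [0.4675 0.0178 0.008 ] sides 0.1602 0.1531 ang -88.8
((266.9090270996094, 297.1662292480469), (98.87528228759766, 99.59072875976562), 106.67363739013672) [[0.46556957 0.01790871 0.008     ]]
blocks white
[419.6 237.9] ctr [ 0.5776 -0.2599  0.045 ] sides 0.0482 0.0377 ang -14.7
[441.5 244.5] ctr [ 0.5662 -0.2991  0.045 ] sides 0.0423 0.0299 ang -15.0
[401.  232.5] ctr [ 0.5868 -0.2264  0.045 ] sides 0.042 0.019 ang -15.8
```

View pics/c1.png

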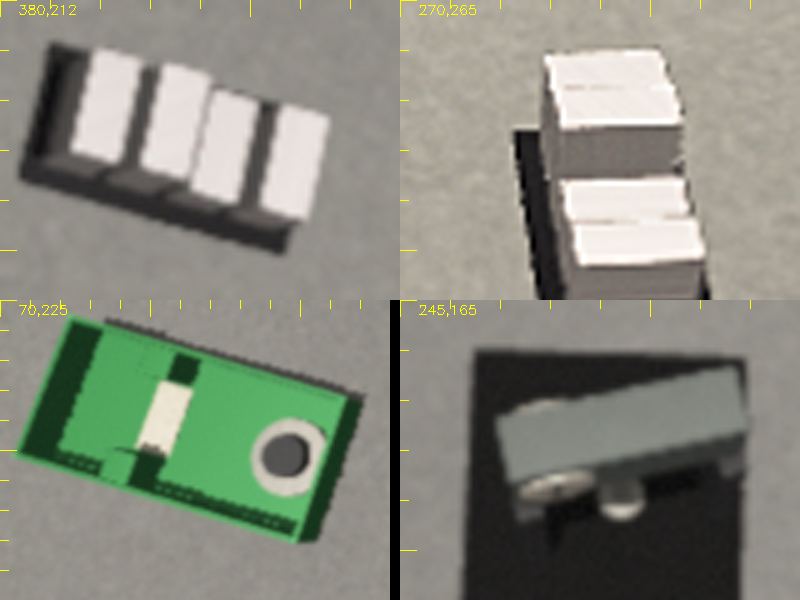

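Crop: all four blocks sit in their slots and show white tops, with the second from the left looking tallest. I'll triangulate the corners and refine the fixed objects with better masks.

```bash
python3 - <<'E'
from h import *
t=optics.capture("top");s=optics.capture("side")
T=lambda x,y:[[380+x/5-.4,212+y/5-.4]]
S=lambda x,y:[[270+(x-400)/5-.4,265+y/5-.4]]
for n,a,b in [("A bR",(93,50),(660,50)),("A bL",(72,155),(546,55)),("B bR",(160,63),(668,86)),("B bL",(142,173),(553,90)),("B fR",(211,73),(681,122)),("B fL",(192,180),(558,127)),
 ("C bR",(212,92),(685,178)),("C bL",(191,197),(563,182)),("D bR",(277,105),(692,218)),("D bL",(260,212),(573,222)),("D fR",(329,117),(703,262)),("D fL",(308,221),(578,265))]:
    p,e=tri(t,T(*a),s,S(*b)); print(n,p.round(4),round(e,4))
# rack base corners top view
rb=cast(t,[T(50,43)[0],T(18,178)[0],T(285,255)[0]],.005);print("rack base TL BL BR",rb.round(4),np.linalg.norm(rb[0]-rb[1]),np.linalg.norm(rb[2]-rb[1]))
print("rack yaw", np.degrees(np.arctan2(*(rb[1]-rb[2])[1::-1]))-90, "ctr",(rb[0]+rb[2])/2)
hs=cv2.cvtColor(t["img"],cv2.COLOR_BGR2HSV)
print("hsv samples plate,bench,case,mat,gauge", hs[297,268],hs[350,200],hs[265,105],hs[222,265],hs[193,290])
v=t["img"].max(2)
def ell(m,z,n):
    b=blobs(m,100)[0];e=cv2.fitEllipse(b);x,y,w,h=cv2.boundingRect(b);P=cast(t,[e[0],[x,y+h/2],[x+w,y+h/2]],z);print(n,e[0],P[0].round(4),"dia",np.linalg.norm(P[1]-P[2]).round(4))
m=np.zeros(v.shape,bool);m[258:336,228:308]=(v>160)[258:336,228:308];ell(m,.008,"plate")
def rect(m,z,n):
    b=cv2.convexHull(blobs(m,50)[0]).astype(np.float32);q=cv2.minAreaRect(b);P=cast(t,cv2.boxPoints(q),z);print(n,np.round(q[0],1),P.mean(0).round(4),[np.linalg.norm(P[i+1]-P[i]).round(4) for i in(0,1)],[np.degrees(np.arctan2(*(P[i+1]-P[i])[1::-1])).round(1) for i in(0,1)])
m=np.zeros(v.shape,bool);m[172:232,250:320]=(v<50)[172:232,250:320];rect(m,.004,"mat")
g=(hs[...,0]>45)&(hs[...,0]<80)&(hs[...,1]>100)
m=np.zeros(v.shape,bool);m[225:310,70:195]=g[225:310,70:195];rect(m,.046,"case rim")
# case top-rim corners
b=blobs(m,50)[0]; print("case quad",cv2.approxPolyDP(cv2.convexHull(b),5,True).reshape(-1,2).tolist())
m=np.zeros(v.shape,bool);m[240:290,105:145]=((hs[...,1]<80)&(v>150))[240:290,105:145];rect(m,.003,"paper")
C=lambda x,y:[70+x/3-.33,225+(y-300)/3-.33]
print("case top corners",cast(t,[C(70,318),C(18,455),C(300,542),C(348,395)],.046).round(4).tolist())
m=np.zeros(v.shape,bool);a=t["img"].astype(int);m[175:215,260:320]=((v>75))[175:215,260:320];rect(m,.115,"gauge top")
D=lambda x,y:[245+(x-400)/5-.4,165+(y-300)/5-.4]
P=cast(t,[D(497,418),D(510,487),D(745,430),D(735,366)],.115);print("gauge corners",P.round(4).tolist(),P.mean(0))
E
```

```text
A bR [ 0.6067 -0.2212  0.0482] 0.0009
A bL [ 0.5681 -0.212   0.0492] 0.0018
B bR [ 0.6003 -0.2436  0.0535] 0.0014
B bL [ 0.5611 -0.2351  0.0556] 0.0015
B fR [ 0.5967 -0.2616  0.0545] 0.0015
B fL [ 0.5574 -0.2523  0.0561] 0.0016
C bR [ 0.5947 -0.2685  0.0358] 0.0022
C bL [ 0.5555 -0.2584  0.0372] 0.0026
D bR [ 0.5882 -0.2901  0.0409] 0.0005
D bL [ 0.5495 -0.2811  0.0432] 0.002
D fR [ 0.5836 -0.3087  0.0413] 0.0012
D fL [ 0.5454 -0.2982  0.0427] 0.0005
rack base TL BL BR [[ 0.6168 -0.2166  0.005 ]
 [ 0.5638 -0.2025  0.005 ]
 [ 0.5364 -0.3032  0.005 ]] 0.05483989036078042 0.1043513366564341
rack yaw -15.207343590207373 ctr [ 0.5766126 -0.259874   0.005    ]
hsv samples plate,bench,case,mat,gauge [ 23  13 239] [ 17  16 140] [ 65 133 169] [165  16  32] [ 43  13 139]
plate (267.17376708984375, 297.58221435546875) [0.4648 0.0174 0.008 ] dia 0.1306
mat [285.5 202.1] [ 0.65   -0.0131  0.004 ] [np.float64(0.1065), np.float64(0.1088)] [np.float64(0.4), np.float64(-90.6)]
case rim [132.3 267.5] [0.5139 0.2609 0.046 ] [np.float64(0.0909), np.float64(0.1952)] [np.float64(-10.3), np.float64(-105.6)]
case quad [[93, 231], [188, 259], [174, 304], [75, 276]]
paper [124.3 264.1] [0.5218 0.2926 0.003 ] [np.float64(0.0464), np.float64(0.0247)] [np.float64(-14.7), np.float64(-108.5)]
case top corners [[0.5786, 0.3393, 0.046], [0.4953, 0.3604, 0.046], [0.4482, 0.1875, 0.046], [0.5351, 0.1655, 0.046]]
gauge top [291.5 194.5] [ 0.6373 -0.0237  0.115 ] [np.float64(0.0941), np.float64(0.0681)] [np.float64(-88.9), np.float64(-179.8)]
gauge corners [[0.647, 0.0232, 0.115], [0.6231, 0.0181, 0.115], [0.6445, -0.0611, 0.115], [0.667, -0.0575, 0.115]] [ 0.64538528 -0.01931859  0.115     ]
```

Heights above the rack base come out at about 43.5, 50, 31.5 and 37 mm with a bias of about +1.5 mm. So the leftmost slot (rack y = +36) holds block42. Next I need the stand's clearance and the yaw errors.

```bash
python3 - <<'E'
from h import *
t=optics.capture("top");s=optics.capture("side")
h=cv2.cvtColor(t["img"],cv2.COLOR_BGR2HSV);m=np.zeros(h.shape[:2],bool)
m[225:250,262:316]=((h[...,0]<28)&(h[...,1]>120)&(h[...,2]>80))[225:250,262:316]
for b in blobs(m,4): c=b.reshape(-1,2).mean(0);print("top brass",c.round(1),cast(t,[c],.156).round(4),cast(t,[c],.185).round(4))
h2=cv2.cvtColor(s["img"],cv2.COLOR_BGR2HSV);m=np.zeros(h2.shape[:2],bool)
m[145:190,245:270]=((h2[...,0]<28)&(h2[...,1]>120)&(h2[...,2]>80))[145:190,245:270]
for b in blobs(m,4): c=b.reshape(-1,2).mean(0);print("side brass",c.round(1))
print("foot",cast(t,[[289,249]],0.006).round(4),cast(s,[[257.5,232]],0.006).round(4))
print("knob",tri(t,[[290,237]],s,[[256,155]]))
for n,p in [("can",[[152,105]]),("spool",[[367,157]])]: print(n,cast(t,p,.14 if n=="can" else .034).round(3))
# gauge side-view corner triangulation & overlay
o=crop(s["img"],240,140,100,110,5); cv2.imwrite("pics/c2.png",o)
E
```

```text
top brass [289.2 235.4] [[ 0.5611 -0.0208  0.156 ]] [[ 0.5568 -0.0207  0.185 ]]
top brass [307.9 238.2] [[ 0.5572 -0.0499  0.156 ]] [[ 0.5532 -0.0484  0.185 ]]
top brass [270.2 236.3] [[0.559  0.0086 0.156 ]] [[0.5548 0.0073 0.185 ]]
side brass [254.3 158.9]
side brass [261.1 174.7]
foot [[ 0.5566 -0.0217  0.006 ]] [[ 0.5585 -0.0177  0.006 ]]
knob (array([ 0.55462679, -0.02204053,  0.18562994]), np.float64(0.000560742735880755))
can [[0.784 0.218 0.14 ]]
spool [[ 0.735 -0.17   0.034]]
```

View pics/c2.png

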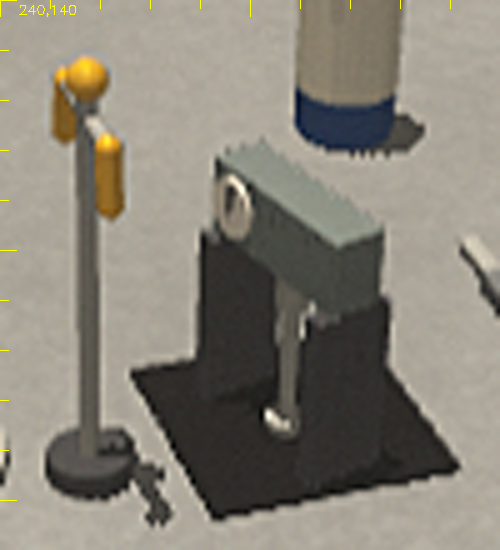

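The knob triangulates to (0.555, −0.022, 0.186), so the stand is close to both mat and plate. I'll allow for that with the gripper's orientation, and fetch the block first.

```bash
cat >> h.py <<'E'
def go(x,y,z,psi,st=None):
    st=st or r.get_state(); M=R.from_euler("xyz",st["eef_rot"],degrees=True); N=R.from_euler("xyz",[180,0,psi],degrees=True)
    d=M.inv().apply(np.array([x,y,z])-st["tcp_pos"])/.03; w=(M.inv()*N).as_rotvec(degrees=True)
    print("xyz",d.round(3).tolist(),"rot",w.round(2).tolist())
E
python3 -c "
from h import *
go(.5855,-.225,.17,-104.4)"
```

```text
xyz [20.882, 21.454, 1.886] rot [0.01, -0.01, 80.52]
```

```bash
python3 -m crank '[{"xyz":[20.88,21.45,-0.5],"delta_rot":[0,0,80.5],"claw":0.15},{"xyz":[20.88,21.45,-0.5],"delta_rot":[0,0,80.5],"claw":0.15},{"xyz":[20.88,21.45,-0.5],"delta_rot":[0,0,80.5],"claw":0.15},{"xyz":[20.88,21.45,-0.5],"delta_rot":[0,0,80.5],"claw":0.15},{"xyz":[20.88,21.45,-0.5],"delta_rot":[0,0,80.5],"claw":0.15},{"xyz":[20.88,21.45,-0.5],"delta_rot":[0,0,80.5],"claw":0.15},{"xyz":[20.88,21.45,-0.5],"delta_rot":[0,0,80.5],"claw":0.15},{"xyz":[20.88,21.45,-0.5],"delta_rot":[0,0,80.5],"claw":0.15},{"xyz":[20.88,21.45,-0.5],"delta_rot":[0,0,80.5],"claw":0.15},{"xyz":[20.88,21.45,-0.5],"delta_rot":[0,0,80.5],"claw":0.15},{"xyz":[20.88,21.45,-0.5],"delta_rot":[0,0,80.5],"claw":0.15},{"xyz":[20.88,21.45,-0.5],"delta_rot":[0,0,80.5],"claw":0.15},{"xyz":[20.88,21.45,-0.5],"delta_rot":[0,0,80.5],"claw":0.15},{"xyz":[20.88,21.45,-0.5],"delta_rot":[0,0,80.5],"claw":0.15},{"xyz":[20.88,21.45,1.9],"delta_rot":[0,0,80.5],"claw":0.15},{"xyz":[20.88,21.45,1.9],"delta_rot":[0,0,80.5],"claw":0.15},{"xyz":[20.88,21.45,1.9],"delta_rot":[0,0,80.5],"claw":0.15},{"xyz":[20.88,21.45,1.9],"delta_rot":[0,0,80.5],"claw":0.15}]' 30; python3 - <<'E'
from h import *
st=r.get_state();print(st["tcp_pos"],st["eef_rot"],st["contact_force"],st["time_s"],st["gripper_width"])
go(.5855,-.225,.014,-104.4)
s=optics.capture("side");t=optics.capture("top")
print(proj(s,st["tcp_pos"]),proj(t,st["tcp_pos"]))
cv2.imwrite("pics/g1.png",np.hstack([cv2.resize(s["img"][80:360,220:420],None,fx=2,fy=2),cv2.resize(t["img"][130:330,330:530],None,fx=2,fy=2,).repeat(1,0)[:400].copy() if 0 else cv2.copyMakeBorder(cv2.resize(t["img"][130:330,330:530],None,fx=2,fy=2),0,160,0,0,0)]))
E
```

```text
time_s: 2.65
tcp_pos: [0.5867, -0.2242, 0.172]
eef_rot: [-179.8, 0.0, -104.3]
contact_force: [-0.3, 0.5, 1.0]
gripper_width: 0.0743
gripper_force: 0.0
[ 0.58672211 -0.22417943  0.17196623] [-1.79809916e+02  6.61642589e-04 -1.04292196e+02] [-0.31544851  0.51251728  0.9527468 ] 2.65 0.07426043694361391
xyz [0.037, 0.05, 5.265] rot [-0.19, 0.0, 0.11]
[[316.29894093 218.01399975]] [[422.90415458 219.82400486]]
```

View pics/g1.png

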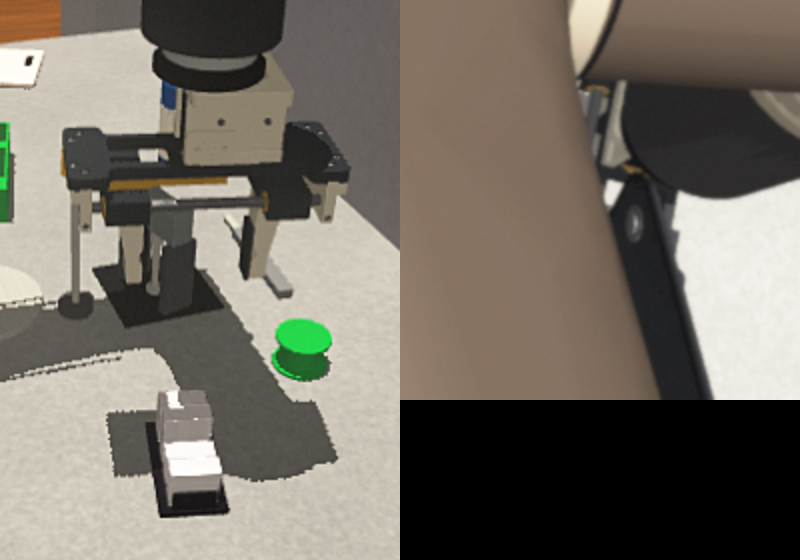

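The view confirms that the gripper body's 193 mm lies along the closing direction and that the fingers straddle the wanted slot. Now I descend, grip and lift straight up.

```bash
python3 -m crank '[{"xyz":[0.04,0.05,1.5],"delta_rot":[-0.2,0,0],"claw":0.15},{"xyz":[0.04,0.05,3],"delta_rot":[-0.2,0,0],"claw":0.15},{"xyz":[0.04,0.05,4.4],"delta_rot":[-0.2,0,0],"claw":0.15},{"xyz":[0.04,0.05,5.2],"delta_rot":[-0.2,0,0],"claw":0.15},{"xyz":[0.04,0.05,5.2],"delta_rot":[-0.2,0,0],"claw":0.15},{"xyz":[0.04,0.05,5.2],"delta_rot":[-0.2,0,0],"claw":0.6},{"xyz":[0.04,0.05,5.2],"delta_rot":[-0.2,0,0],"claw":0.8},{"xyz":[0.04,0.05,5.2],"delta_rot":[-0.2,0,0],"claw":0.8},{"xyz":[0.04,0.05,5.2],"delta_rot":[-0.2,0,0],"claw":0.8},{"xyz":[0.04,0.05,5.2],"delta_rot":[-0.2,0,0],"claw":0.8}]' 30; python3 -c "
from h import *
print(r.get_state()['tcp_pos'],r.get_state()['eef_rot'])"
```

```text
time_s: 4.0
tcp_pos: [0.5842, -0.2257, 0.0142]
eef_rot: [179.9, 0.0, -104.4]
contact_force: [-1.1, 0.8, 4.9]
gripper_width: 0.04
gripper_force: 30.0
[ 0.58422925 -0.22568596  0.0142292 ] [ 1.79859776e+02  2.98341958e-03 -1.04370046e+02]
```

```bash
python3 -m crank '[{"xyz":[0,0,-0.5],"delta_rot":[0,0,0],"claw":0.8},{"xyz":[0,0,-2],"delta_rot":[0,0,0],"claw":0.8},{"xyz":[0,0,-4],"delta_rot":[0,0,0],"claw":0.8},{"xyz":[0,0,-6],"delta_rot":[0,0,0],"claw":0.8},{"xyz":[0,0,-7.4],"delta_rot":[0,0,0],"claw":0.8},{"xyz":[0,0,-7.4],"delta_rot":[0,0,0],"claw":0.8}]' 30; python3 -c "
from h import *
go(.459,.020,.236,-60); go(.459,.02,.05,-60)"
```

```text
time_s: 4.75
tcp_pos: [0.5862, -0.2263, 0.2408]
eef_rot: [-179.8, 0.0, -104.4]
contact_force: [0.7, -0.3, -1.6]
gripper_width: 0.0397
gripper_force: 30.0
xyz [-6.901, 6.144, 0.137] rot [-0.24, -0.06, -44.37]
xyz [-6.897, 6.17, 6.337] rot [-0.24, -0.06, -44.37]
```

```bash
python3 -m crank '[{"xyz":[-6.9,6.14,0],"delta_rot":[0,0,-44.4],"claw":0.8},{"xyz":[-6.9,6.14,0],"delta_rot":[0,0,-44.4],"claw":0.8},{"xyz":[-6.9,6.14,0],"delta_rot":[0,0,-44.4],"claw":0.8},{"xyz":[-6.9,6.14,0],"delta_rot":[0,0,-44.4],"claw":0.8},{"xyz":[-6.9,6.14,0],"delta_rot":[0,0,-44.4],"claw":0.8},{"xyz":[-6.9,6.14,0],"delta_rot":[0,0,-44.4],"claw":0.8},{"xyz":[-6.9,6.15,2],"delta_rot":[0,0,-44.4],"claw":0.8},{"xyz":[-6.9,6.15,4],"delta_rot":[0,0,-44.4],"claw":0.8},{"xyz":[-6.9,6.15,5.6],"delta_rot":[0,0,-44.4],"claw":0.8},{"xyz":[-6.9,6.15,6.4],"delta_rot":[0,0,-44.4],"claw":0.8},{"xyz":[-6.9,6.15,6.4],"delta_rot":[0,0,-44.4],"claw":0.8},{"xyz":[-6.9,6.15,6.4],"delta_rot":[0,0,-44.4],"claw":0.8}]' 30; python3 -c "
from h import *
go(.459,.020,.0172,-60)"
```

```text
time_s: 6.25
tcp_pos: [0.4572, 0.0205, 0.0449]
eef_rot: [179.9, 0.1, -60.0]
contact_force: [0.7, -0.5, -1.2]
gripper_width: 0.0399
gripper_force: 30.0
xyz [0.046, -0.044, 0.923] rot [0.12, 0.12, -0.01]
```

```bash
python3 -m crank '[{"xyz":[0,0,0.4],"delta_rot":[0.1,0.1,0],"claw":0.8},{"xyz":[0,0,0.7],"delta_rot":[0.1,0.1,0],"claw":0.8},{"xyz":[0,0,0.86],"delta_rot":[0.1,0.1,0],"claw":0.8},{"xyz":[0,0,0.9],"delta_rot":[0.1,0.1,0],"claw":0.8},{"xyz":[0,0,0.93],"delta_rot":[0.1,0.1,0],"claw":0.8},{"xyz":[0,0,0.93],"delta_rot":[0.1,0.1,0],"claw":0.8}]' 30; python3 -c "
from h import *
print(r.get_state()['tcp_pos'],r.get_state()['eef_rot'])"
```

```text
time_s: 7.0
tcp_pos: [0.4561, 0.0206, 0.0172]
eef_rot: [179.9, 0.0, -60.0]
contact_force: [-6.6, 0.2, 14.8]
gripper_width: 0.0402
gripper_force: 30.0
[0.45614279 0.02060554 0.01715572] [ 1.79924887e+02  3.40389956e-02 -5.99595655e+01]
```

The block is standing on the plate, with 15 N of contact. Release it and rise.

A vertical grasp of the gauge would put the gripper body's end into the stand. So I'll grip it tilted 40° about the closing axis, and toward the −y end of the housing.

```bash
cat >> h.py <<'E'
def gotilt(p,psi,tilt,c):
    """tool down at psi, then turned by tilt about the world-horizontal axis at angle c"""
    st=r.get_state(); M=R.from_euler("xyz",st["eef_rot"],degrees=True)
    u=np.array([np.cos(np.radians(c)),np.sin(np.radians(c)),0])
    N=R.from_rotvec(u*tilt,degrees=True)*R.from_euler("xyz",[180,0,psi],degrees=True)
    d=M.inv().apply(np.array(p)-st["tcp_pos"])/.03
    print("a",N.apply([0,0,1]).round(3),"euler",N.as_euler("xyz",degrees=True).round(1),"xyz",d.round(3).tolist(),"rot",(M.inv()*N).as_rotvec(degrees=True).round(2).tolist())
E
python3 -m crank '[{"xyz":[0,0,-0.02],"delta_rot":[0,0,0],"claw":0.8},{"xyz":[0,0,-0.02],"delta_rot":[0,0,0],"claw":0.2},{"xyz":[0,0,-0.02],"delta_rot":[0,0,0],"claw":0.2},{"xyz":[0,0,-0.02],"delta_rot":[0,0,0],"claw":0.2},{"xyz":[0,0,-0.5],"delta_rot":[0,0,0],"claw":0.2},{"xyz":[0,0,-2],"delta_rot":[0,0,0],"claw":0.2},{"xyz":[0,0,-4],"delta_rot":[0,0,0],"claw":0.2},{"xyz":[0,0,-6],"delta_rot":[0,0,0],"claw":0.2},{"xyz":[0,0,-7.5],"delta_rot":[0,0,0],"claw":0.2},{"xyz":[0,0,-7.5],"delta_rot":[0,0,0],"claw":0.2}]' 30; python3 - <<'E'
from h import *
gotilt([.672,-.127,.205],-75.5,40,14.5)
t=optics.capture("top");cv2.imwrite("pics/t2.png",t["img"])
E
```

```text
time_s: 8.25
tcp_pos: [0.4586, 0.0213, 0.2451]
eef_rot: [-179.6, -0.0, -60.0]
contact_force: [0.4, 0.4, -1.3]
gripper_width: 0.0701
gripper_force: 0.0
a [-0.161  0.622 -0.766] euler [180.   40.  -75.5] xyz [7.839, -3.673, 1.365] rot [5.06, -39.73, 15.04]
```

```bash
python3 -m crank '[{"xyz":[7.84,-3.67,0.2],"delta_rot":[5.06,-39.73,15.04],"claw":0.2},{"xyz":[7.84,-3.67,0.2],"delta_rot":[5.06,-39.73,15.04],"claw":0.2},{"xyz":[7.84,-3.67,0.2],"delta_rot":[5.06,-39.73,15.04],"claw":0.2},{"xyz":[7.84,-3.67,0.2],"delta_rot":[5.06,-39.73,15.04],"claw":0.2},{"xyz":[7.84,-3.67,0.2],"delta_rot":[5.06,-39.73,15.04],"claw":0.2},{"xyz":[7.84,-3.67,0.8],"delta_rot":[5.06,-39.73,15.04],"claw":0.2},{"xyz":[7.84,-3.67,1.36],"delta_rot":[5.06,-39.73,15.04],"claw":0.2},{"xyz":[7.84,-3.67,1.36],"delta_rot":[5.06,-39.73,15.04],"claw":0.2},{"xyz":[7.84,-3.67,1.36],"delta_rot":[5.06,-39.73,15.04],"claw":0.2}]'; python3 - <<'E'
from h import *
st=r.get_state();print(st["joints"].round(1))
gotilt([.6481,-.0337,.0906],-75.5,40,14.5)
s=optics.capture("side");t=optics.capture("top")
T=t["img"][120:320,190:390];S=s["img"][80:280,190:390]
cv2.imwrite("pics/g2.png",np.hstack([cv2.resize(x,(400,400),interpolation=cv2.INTER_CUBIC) for x in (S,T)]))
E
```

```text
time_s: 9.43
tcp_pos: [0.6695, -0.1267, 0.2019]
eef_rot: [179.6, 39.9, -75.7]
contact_force: [0.7, 0.2, 0.1]
gripper_width: 0.0702
gripper_force: 0.0
[ -15.1   37.1   27.2  -34.4 -100.6   29.3]
a [-0.161  0.622 -0.766] euler [180.   40.  -75.5] xyz [-0.061, -0.111, 4.885] rot [0.31, -0.12, -0.16]
```

View pics/g2.png

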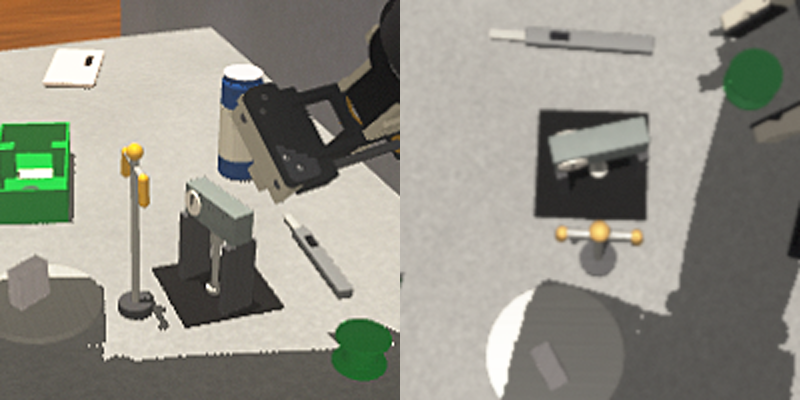

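The block stands on the plate, at side crop (28,285) and top crop (548,365). The gripper is tilted clear of the stand, so advance along the tool axis.

```bash
python3 -m crank '[{"xyz":[-0.06,-0.11,1],"delta_rot":[0.3,-0.1,-0.2],"claw":0.2},{"xyz":[-0.06,-0.11,2],"delta_rot":[0.3,-0.1,-0.2],"claw":0.2},{"xyz":[-0.06,-0.11,2.8],"delta_rot":[0.3,-0.1,-0.2],"claw":0.2},{"xyz":[-0.06,-0.11,2.8],"delta_rot":[0.3,-0.1,-0.2],"claw":0.2}]'; python3 - <<'E'
from h import *
gotilt([.6481,-.0337,.0906],-75.5,40,14.5)
s=optics.capture("side");t=optics.capture("top")
T=t["img"][140:260,230:350];S=s["img"][130:250,230:350]
cv2.imwrite("pics/g3.png",np.hstack([cv2.resize(x,(400,400),interpolation=cv2.INTER_CUBIC) for x in (S,T)]))
E
```

```text
time_s: 10.02
tcp_pos: [0.6579, -0.0722, 0.1371]
eef_rot: [179.8, 40.1, -75.6]
contact_force: [0.9, -0.6, 0.1]
gripper_width: 0.0704
gripper_force: 0.0
a [-0.161  0.622 -0.766] euler [180.   40.  -75.5] xyz [-0.014, -0.01, 2.037] rot [0.11, 0.1, -0.05]
```

View pics/g3.png

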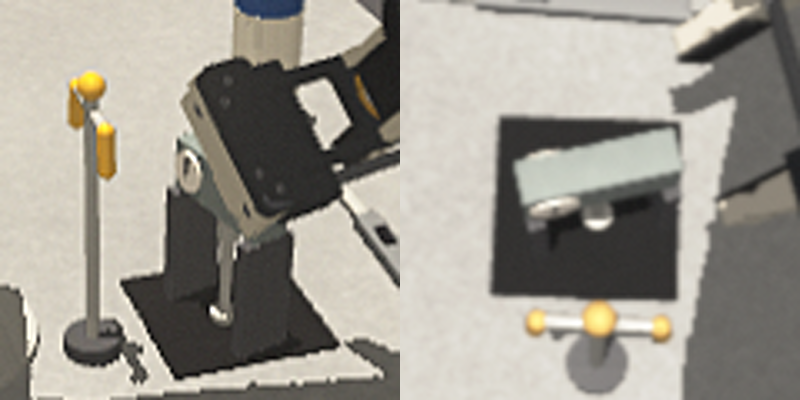

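The fingers are aligned with the housing. The body's end will pass about 15–20 mm right of the right clip, at (660,325) in the top crop. Go in, close, and check.

```bash
python3 -m crank '[{"xyz":[0,0,0.6],"delta_rot":[0.1,0.1,0],"claw":0.2},{"xyz":[0,0,1.2],"delta_rot":[0.1,0.1,0],"claw":0.2},{"xyz":[0,0,1.7],"delta_rot":[0.1,0.1,0],"claw":0.2},{"xyz":[0,0,2],"delta_rot":[0.1,0.1,0],"claw":0.2},{"xyz":[0,0,2],"delta_rot":[0.1,0.1,0],"claw":0.2},{"xyz":[0,0,2],"delta_rot":[0.1,0.1,0],"claw":0.6},{"xyz":[0,0,2],"delta_rot":[0.1,0.1,0],"claw":0.9},{"xyz":[0,0,2],"delta_rot":[0.1,0.1,0],"claw":0.9},{"xyz":[0,0,2],"delta_rot":[0.1,0.1,0],"claw":0.9},{"xyz":[0,0,2],"delta_rot":[0.1,0.1,0],"claw":0.9},{"xyz":[0,0,2],"delta_rot":[0.1,0.1,0],"claw":0.9}]' 50; python3 - <<'E'
from h import *
st=r.get_state();print(st["tcp_pos"],st["eef_rot"],st["moment"]);M=R.from_euler("xyz",st["eef_rot"],degrees=True)
print("up 150mm in tool units",M.inv().apply([0,0,5]).round(3))
E
```

```text
time_s: 11.5
tcp_pos: [0.6489, -0.0363, 0.0912]
eef_rot: [-180.0, 40.0, -75.6]
contact_force: [-0.1, -0.7, 0.0]
gripper_width: 0.0238
gripper_force: 50.0
[ 0.64893031 -0.03626842  0.09115304] [-179.98005301   39.95062184  -75.61342453] [-1.95401671 -0.59997542  0.01362675]
up 150mm in tool units [-3.211e+00 -1.000e-03 -3.833e+00]
```

Gripped: width 23.8 mm. With this tilt, setting the gauge on the plate would lean the body over the stand. So I'll turn the gauge on its mat to yaw 75°, where a vertical regrasp clears the stand. First a small lift.

```bash
python3 -m crank '[{"xyz":[-0.16,0,-0.19],"delta_rot":[0,0,0],"claw":0.9},{"xyz":[-0.48,0,-0.575],"delta_rot":[0,0,0],"claw":0.9},{"xyz":[-0.48,0,-0.575],"delta_rot":[0,0,0],"claw":0.9},{"xyz":[-0.48,0,-0.575],"delta_rot":[0,0,0],"claw":0.9}]' 50; python3 - <<'E'
from h import *
gotilt([.667,-.0176,.114],-15,40,75)
gotilt([.667,-.0176,.094],-15,40,75)
t=optics.capture("top");cv2.imwrite("pics/t3.png",t["img"])
E
```

```text
time_s: 12.0
tcp_pos: [0.6489, -0.0362, 0.1137]
eef_rot: [-180.0, 39.9, -75.6]
contact_force: [-0.7, 0.7, -4.7]
gripper_width: 0.0239
gripper_force: 50.0
a [-0.621  0.166 -0.766] euler [180.  40. -15.] xyz [-0.352, -0.738, 0.284] rot [-38.97, -0.06, -46.45]
a [-0.621  0.166 -0.766] euler [180.  40. -15.] xyz [0.077, -0.738, 0.795] rot [-38.97, -0.06, -46.45]
```

```bash
python3 -m crank '[{"xyz":[-0.35,-0.74,0.28],"delta_rot":[-38.97,-0.06,-46.45],"claw":0.9},{"xyz":[-0.35,-0.74,0.28],"delta_rot":[-38.97,-0.06,-46.45],"claw":0.9},{"xyz":[-0.35,-0.74,0.28],"delta_rot":[-38.97,-0.06,-46.45],"claw":0.9},{"xyz":[-0.35,-0.74,0.28],"delta_rot":[-38.97,-0.06,-46.45],"claw":0.9},{"xyz":[-0.35,-0.74,0.28],"delta_rot":[-38.97,-0.06,-46.45],"claw":0.9},{"xyz":[-0.35,-0.74,0.28],"delta_rot":[-38.97,-0.06,-46.45],"claw":0.9},{"xyz":[-0.35,-0.74,0.28],"delta_rot":[-38.97,-0.06,-46.45],"claw":0.9},{"xyz":[-0.35,-0.74,0.28],"delta_rot":[-38.97,-0.06,-46.45],"claw":0.9}]' 50; python3 - <<'E'
from h import *
gotilt([.667,-.0176,.0922],-15,40,75)
s=optics.capture("side");t=optics.capture("top")
T=t["img"][140:260,230:350];S=s["img"][130:250,230:350]
cv2.imwrite("pics/g4.png",np.hstack([cv2.resize(x,(400,400),interpolation=cv2.INTER_CUBIC) for x in (S,T)]))
E
```

```text
time_s: 13.05
tcp_pos: [0.667, -0.0178, 0.1135]
eef_rot: [-180.0, 40.0, -15.1]
contact_force: [-0.6, -1.1, -3.5]
gripper_width: 0.0238
gripper_force: 50.0
a [-0.621  0.166 -0.766] euler [180.  40. -15.] xyz [0.455, -0.006, 0.545] rot [-0.09, 0.03, -0.1]
```

View pics/g4.png

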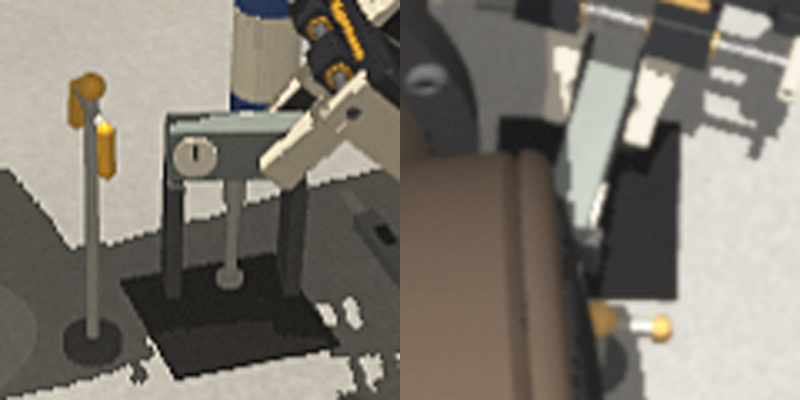

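The gauge hangs upright and is clear of the stand. Lower it to the mat.

```bash
python3 -m crank '[{"xyz":[0.2,0,0.24],"delta_rot":[0,0,0],"claw":0.9},{"xyz":[0.38,0,0.45],"delta_rot":[0,0,0],"claw":0.9},{"xyz":[0.455,0,0.545],"delta_rot":[0,0,0],"claw":0.9},{"xyz":[0.477,0,0.569],"delta_rot":[0,0,0],"claw":0.9},{"xyz":[0.484,0,0.577],"delta_rot":[0,0,0],"claw":0.9},{"xyz":[0.484,0,0.577],"delta_rot":[0,0,0],"claw":0.9}]' 50; python3 -c "
from h import *
print(r.get_state()['tcp_pos'])"
```

```text
time_s: 13.9
tcp_pos: [0.6672, -0.0176, 0.0914]
eef_rot: [-180.0, 40.0, -15.0]
contact_force: [-1.5, -0.1, -3.9]
gripper_width: 0.0238
gripper_force: 50.0
[ 0.6671806  -0.01761503  0.09139815]
```

```bash
python3 -m crank '[{"xyz":[0.011,0,0.013],"delta_rot":[0,0,0],"claw":0.9},{"xyz":[0.021,0,0.026],"delta_rot":[0,0,0],"claw":0.9},{"xyz":[0.021,0,0.026],"delta_rot":[0,0,0],"claw":0.9}]' 50; python3 -c "
from h import *
print(r.get_state()['tcp_pos'])"
```

```text
time_s: 14.28
tcp_pos: [0.6672, -0.0177, 0.0912]
eef_rot: [-180.0, 40.0, -15.0]
contact_force: [0.7, 0.9, 2.5]
gripper_width: 0.0239
gripper_force: 50.0
[ 0.66722574 -0.01770792  0.09115851]
```

```bash
python3 -m crank '[{"xyz":[0,0,0],"delta_rot":[0,0,0],"claw":0.3},{"xyz":[0,0,0],"delta_rot":[0,0,0],"claw":0.3},{"xyz":[0,0,0],"delta_rot":[0,0,0],"claw":0.3},{"xyz":[0,0,-1],"delta_rot":[0,0,0],"claw":0.3},{"xyz":[0,0,-2.5],"delta_rot":[0,0,0],"claw":0.2},{"xyz":[0,0,-4],"delta_rot":[0,0,0],"claw":0.2},{"xyz":[0,0,-5],"delta_rot":[0,0,0],"claw":0.2},{"xyz":[0,0,-5],"delta_rot":[0,0,0],"claw":0.2}]' 50; python3 - <<'E'
from h import *
go(.6502,-.0131,.22,-15)
t=optics.capture("top");s=optics.capture("side")
T=t["img"][160:240,250:330];S=s["img"][160:250,240:340]
cv2.imwrite("pics/g5.png",np.hstack([cv2.resize(x,(400,400),interpolation=cv2.INTER_CUBIC) for x in (S,T)]))
E
```

```text
time_s: 15.28
tcp_pos: [0.7615, -0.0434, 0.2058]
eef_rot: [-180.0, 39.8, -15.0]
contact_force: [-0.3, 0.1, -0.9]
gripper_width: 0.0703
gripper_force: 0.0
xyz [-3.256, -0.014, 2.1] rot [-0.05, 39.84, -0.03]
```

View pics/g5.png

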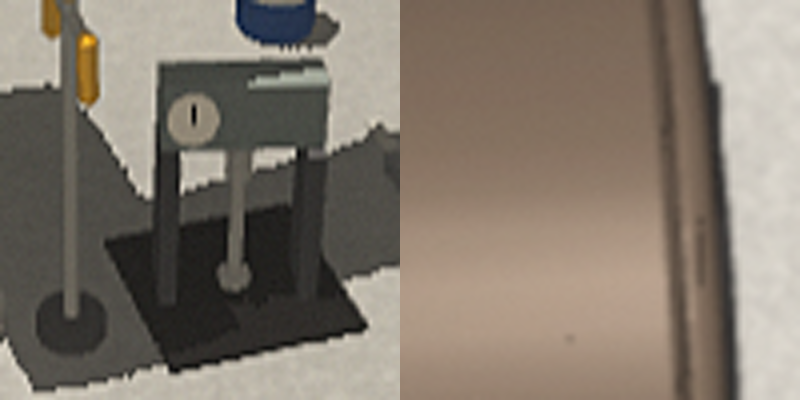

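The gauge stands upright in the middle of the mat. Now swing to vertical above it and regrasp.

```bash
python3 -m crank '[{"xyz":[-3.26,0,2.1],"delta_rot":[0,39.84,0],"claw":0.2},{"xyz":[-3.26,0,2.1],"delta_rot":[0,39.84,0],"claw":0.2},{"xyz":[-3.26,0,2.1],"delta_rot":[0,39.84,0],"claw":0.2},{"xyz":[-3.26,0,2.1],"delta_rot":[0,39.84,0],"claw":0.2},{"xyz":[-3.26,0,2.1],"delta_rot":[0,39.84,0],"claw":0.2},{"xyz":[-3.26,0,2.1],"delta_rot":[0,39.84,0],"claw":0.2}]' 50; python3 -c "
from h import *
go(.654,-.0141,.086,-15)"
```

```text
time_s: 16.12
tcp_pos: [0.6435, -0.0126, 0.2202]
eef_rot: [180.0, 0.2, -14.8]
contact_force: [1.2, -0.4, 0.1]
gripper_width: 0.0703
gripper_force: 0.0
xyz [0.365, -0.043, 4.471] rot [0.02, 0.16, 0.16]
```

```bash
python3 -m crank '[{"xyz":[0.365,-0.04,0],"delta_rot":[0,0.16,0.16],"claw":0.2},{"xyz":[0.365,-0.04,1.5],"delta_rot":[0,0.16,0.16],"claw":0.2},{"xyz":[0.365,-0.04,3],"delta_rot":[0,0.16,0.16],"claw":0.2},{"xyz":[0.365,-0.04,4],"delta_rot":[0,0.16,0.16],"claw":0.2},{"xyz":[0.365,-0.04,4.47],"delta_rot":[0,0.16,0.16],"claw":0.2},{"xyz":[0.365,-0.04,4.47],"delta_rot":[0,0.16,0.16],"claw":0.2},{"xyz":[0.365,-0.04,4.47],"delta_rot":[0,0.16,0.16],"claw":0.6},{"xyz":[0.365,-0.04,4.47],"delta_rot":[0,0.16,0.16],"claw":0.9},{"xyz":[0.365,-0.04,4.47],"delta_rot":[0,0.16,0.16],"claw":0.9},{"xyz":[0.365,-0.04,4.47],"delta_rot":[0,0.16,0.16],"claw":0.9},{"xyz":[0.365,-0.04,4.47],"delta_rot":[0,0.16,0.16],"claw":0.9}]' 50; python3 -c "
from h import *
print(r.get_state()['tcp_pos'])
go(.456,.0206,.32,-60)"
```

```text
time_s: 17.5
tcp_pos: [0.6592, -0.0144, 0.0859]
eef_rot: [-180.0, -0.0, -15.2]
contact_force: [-1.1, -1.9, 1.8]
gripper_width: 0.0257
gripper_force: 0.5
[ 0.65924186 -0.01437196  0.08592787]
xyz [-6.844, 0.645, -7.803] rot [-0.01, 0.0, 44.85]
```

```bash
python3 -m crank '[{"xyz":[0,0,0],"delta_rot":[0,0,0],"claw":0.9},{"xyz":[0,0,0],"delta_rot":[0,0,0],"claw":0.9},{"xyz":[0,0,-0.4],"delta_rot":[0,0,0],"claw":0.9},{"xyz":[0,0,-2],"delta_rot":[0,0,0],"claw":0.9},{"xyz":[0,0,-4],"delta_rot":[0,0,0],"claw":0.9},{"xyz":[0,0,-6],"delta_rot":[0,0,0],"claw":0.9},{"xyz":[0,0,-7.5],"delta_rot":[0,0,0],"claw":0.9},{"xyz":[0,0,-7.5],"delta_rot":[0,0,0],"claw":0.9},{"xyz":[0,0,-7.5],"delta_rot":[0,0,0],"claw":0.9}]' 50; python3 -c "
from h import *
print(r.get_state()['tcp_pos'])"
```

```text
time_s: 18.62
tcp_pos: [0.6584, -0.0142, 0.3095]
eef_rot: [-180.0, 0.1, -15.2]
contact_force: [0.0, 0.7, -4.8]
gripper_width: 0.0237
gripper_force: 49.9
[ 0.6583845  -0.0141911   0.30949603]
```

```bash
python3 -c "
from h import *
go(.4618,.0137,.3,-50.2)"
```

```text
xyz [-6.567, 0.818, 0.332] rot [0.04, 0.13, 35.03]
```

```bash
python3 -m crank '[{"xyz":[-6.57,0.82,0],"delta_rot":[0,0.1,35],"claw":0.9},{"xyz":[-6.57,0.82,0],"delta_rot":[0,0.1,35],"claw":0.9},{"xyz":[-6.57,0.82,0],"delta_rot":[0,0.1,35],"claw":0.9},{"xyz":[-6.57,0.82,0],"delta_rot":[0,0.1,35],"claw":0.9},{"xyz":[-6.57,0.82,0],"delta_rot":[0,0.1,35],"claw":0.9},{"xyz":[-6.57,0.82,1.5],"delta_rot":[0,0.1,35],"claw":0.9},{"xyz":[-6.57,0.82,3],"delta_rot":[0,0.1,35],"claw":0.9},{"xyz":[-6.57,0.82,4],"delta_rot":[0,0.1,35],"claw":0.9},{"xyz":[-6.57,0.82,4.4],"delta_rot":[0,0.1,35],"claw":0.9},{"xyz":[-6.57,0.82,4.4],"delta_rot":[0,0.1,35],"claw":0.9},{"xyz":[-6.57,0.82,4.4],"delta_rot":[0,0.1,35],"claw":0.9}]' 50; python3 - <<'E'
from h import *
st=r.get_state();print(st["tcp_pos"],st["eef_rot"])
s=optics.capture("side");t=optics.capture("top")
go(.4618,.0137,.092,-50.2)
cv2.imwrite("pics/s6.png",crop(s["img"],160,130,110,130,4))
foot=st["tcp_pos"]+[-.009*.643,.009*.766,-.082]
print("expected foot px",proj(s,foot),"block top",proj(s,[.456,.0206,.05]))
E
```

```text
time_s: 20.0
tcp_pos: [0.4636, 0.0136, 0.1797]
eef_rot: [-179.9, -0.1, -50.1]
contact_force: [-0.2, -0.2, -2.8]
gripper_width: 0.0239
gripper_force: 50.0
[0.46357087 0.0135949  0.1797049 ] [-1.79910126e+02 -1.24002609e-01 -5.01354280e+01]
xyz [-0.041, 0.046, 2.927] rot [-0.13, -0.12, 0.06]
expected foot px [[202.26302859 192.86216974]] block top [[203.05015491 213.15127077]]
```

View pics/s6.png

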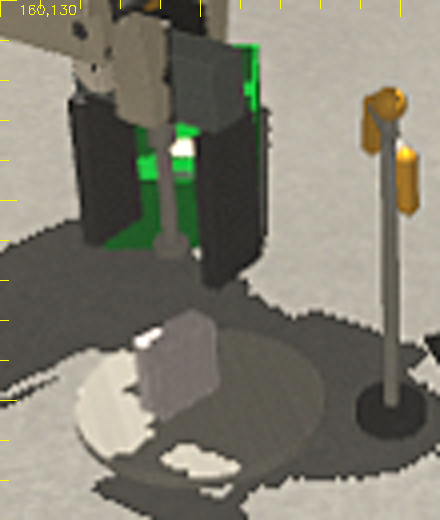

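The foot shows at px (202.6,192.4), as predicted at (202.3,192.9), and is centred over the block whose top is at about (204,212). Lower it onto the plate.

```bash
python3 -m crank '[{"xyz":[-0.04,0.046,0.6],"delta_rot":[-0.1,-0.1,0],"claw":0.9},{"xyz":[-0.04,0.046,1.3],"delta_rot":[-0.1,-0.1,0],"claw":0.9},{"xyz":[-0.04,0.046,2],"delta_rot":[-0.1,-0.1,0],"claw":0.9},{"xyz":[-0.04,0.046,2.6],"delta_rot":[-0.1,-0.1,0],"claw":0.9},{"xyz":[-0.04,0.046,2.88],"delta_rot":[-0.1,-0.1,0],"claw":0.9},{"xyz":[-0.04,0.046,2.95],"delta_rot":[-0.1,-0.1,0],"claw":0.9},{"xyz":[-0.04,0.046,2.95],"delta_rot":[-0.1,-0.1,0],"claw":0.9}]' 50; python3 -c "
from h import *
print(r.get_state()['tcp_pos'],r.get_state()['eef_rot'])"
```

```text
time_s: 20.98
tcp_pos: [0.4612, 0.0134, 0.0908]
eef_rot: [180.0, 0.0, -50.1]
contact_force: [0.1, -0.3, -2.1]
gripper_width: 0.0239
gripper_force: 50.0
[0.46115971 0.01344545 0.09080942] [ 1.79952678e+02  1.58359150e-03 -5.01499663e+01]
```

```bash
python3 -m crank '[{"xyz":[0,0,0.02],"delta_rot":[0,0,0],"claw":0.9},{"xyz":[0,0,0.035],"delta_rot":[0,0,0],"claw":0.9},{"xyz":[0,0,0.045],"delta_rot":[0,0,0],"claw":0.9},{"xyz":[0,0,0.045],"delta_rot":[0,0,0],"claw":0.9}]' 50
```

```text
time_s: 21.48
tcp_pos: [0.4613, 0.0133, 0.0897]
eef_rot: [180.0, -0.0, -50.1]
contact_force: [-1.9, -1.6, 5.8]
gripper_width: 0.0237
gripper_force: 50.0
```

Contact. Release for the check and hold for about 1.2 s with a side look, then regrasp.

```bash
python3 -m crank '[{"xyz":[0,0,0],"delta_rot":[0,0,0],"claw":0.55},{"xyz":[0,0,0],"delta_rot":[0,0,0],"claw":0.55},{"xyz":[0,0,0],"delta_rot":[0,0,0],"claw":0.55},{"xyz":[0,0,0],"delta_rot":[0,0,0],"claw":0.55},{"xyz":[0,0,0],"delta_rot":[0,0,0],"claw":0.55},{"xyz":[0,0,0],"delta_rot":[0,0,0],"claw":0.55},{"xyz":[0,0,0],"delta_rot":[0,0,0],"claw":0.55},{"xyz":[0,0,0],"delta_rot":[0,0,0],"claw":0.55},{"xyz":[0,0,0],"delta_rot":[0,0,0],"claw":0.55},{"xyz":[0,0,0],"delta_rot":[0,0,0],"claw":0.55}]' 50; python3 - <<'E'
from h import *
s=optics.capture("side");cv2.imwrite("pics/s7.png",crop(s["img"],160,140,110,120,4))
E
```

```text
time_s: 22.72
tcp_pos: [0.4608, 0.0134, 0.0888]
eef_rot: [179.9, 0.0, -50.2]
contact_force: [-0.2, 0.5, 0.1]
gripper_width: 0.0394
gripper_force: 0.0
```

View pics/s7.png

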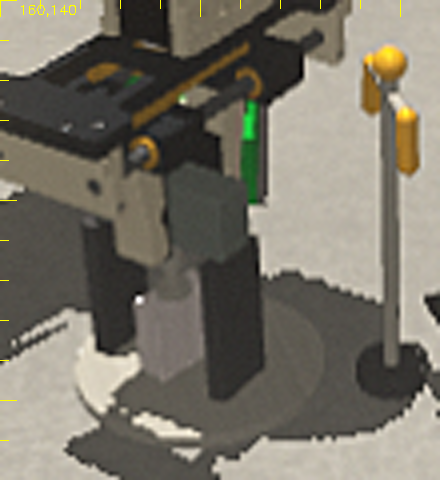

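The legs are flat on the plate and the foot rests on the middle of the block. I've used up my picture allowance (that was one over), so the rest goes by numbers. Regrasp and lift straight up.

```bash
python3 -m crank '[{"xyz":[0,0,0],"delta_rot":[0,0,0],"claw":0.9},{"xyz":[0,0,0],"delta_rot":[0,0,0],"claw":0.9},{"xyz":[0,0,0],"delta_rot":[0,0,0],"claw":0.9},{"xyz":[0,0,0],"delta_rot":[0,0,0],"claw":0.9},{"xyz":[0,0,0],"delta_rot":[0,0,0],"claw":0.9},{"xyz":[0,0,-0.4],"delta_rot":[0,0,0],"claw":0.9},{"xyz":[0,0,-1.5],"delta_rot":[0,0,0],"claw":0.9},{"xyz":[0,0,-3],"delta_rot":[0,0,0],"claw":0.9},{"xyz":[0,0,-5],"delta_rot":[0,0,0],"claw":0.9},{"xyz":[0,0,-7],"delta_rot":[0,0,0],"claw":0.9},{"xyz":[0,0,-7.5],"delta_rot":[0,0,0],"claw":0.9},{"xyz":[0,0,-7.5],"delta_rot":[0,0,0],"claw":0.9}]' 50; python3 - <<'E'
from h import *
go(.6587,-.0153,.3,-15.2)
t=optics.capture("top")
E
```

```text
time_s: 24.28
tcp_pos: [0.4608, 0.0136, 0.3142]
eef_rot: [180.0, 0.0, -50.2]
contact_force: [-1.4, 0.0, -4.1]
gripper_width: 0.0236
gripper_force: 50.0
xyz [4.966, -4.45, 0.467] rot [-0.0, 0.05, -34.97]
```

```bash
python3 -m crank '[{"xyz":[4.97,-4.45,0],"delta_rot":[0,0,-35],"claw":0.9},{"xyz":[4.97,-4.45,0],"delta_rot":[0,0,-35],"claw":0.9},{"xyz":[4.97,-4.45,0],"delta_rot":[0,0,-35],"claw":0.9},{"xyz":[4.97,-4.45,0],"delta_rot":[0,0,-35],"claw":0.9},{"xyz":[4.97,-4.45,0],"delta_rot":[0,0,-35],"claw":0.9},{"xyz":[4.97,-4.45,1.5],"delta_rot":[0,0,-35],"claw":0.9},{"xyz":[4.97,-4.45,3.4],"delta_rot":[0,0,-35],"claw":0.9},{"xyz":[4.97,-4.45,5.2],"delta_rot":[0,0,-35],"claw":0.9},{"xyz":[4.97,-4.45,6.6],"delta_rot":[0,0,-35],"claw":0.9},{"xyz":[4.97,-4.45,7],"delta_rot":[0,0,-35],"claw":0.9},{"xyz":[4.97,-4.45,7],"delta_rot":[0,0,-35],"claw":0.9},{"xyz":[4.97,-4.45,7],"delta_rot":[0,0,-35],"claw":0.9}]' 50; python3 - <<'E'
from h import *
go(.6587,-.0153,.086,-15.2)
E
```

```text
time_s: 25.82
tcp_pos: [0.6601, -0.0153, 0.1059]
eef_rot: [-180.0, -0.1, -15.1]
contact_force: [0.2, -0.6, -3.8]
gripper_width: 0.0238
gripper_force: 50.0
xyz [-0.047, 0.013, 0.663] rot [-0.01, -0.11, 0.06]
```

```bash
python3 -m crank '[{"xyz":[-0.047,0.013,0.3],"delta_rot":[0,-0.1,0],"claw":0.9},{"xyz":[-0.047,0.013,0.56],"delta_rot":[0,-0.1,0],"claw":0.9},{"xyz":[-0.047,0.013,0.64],"delta_rot":[0,-0.1,0],"claw":0.9},{"xyz":[-0.047,0.013,0.665],"delta_rot":[0,-0.1,0],"claw":0.9},{"xyz":[-0.047,0.013,0.685],"delta_rot":[0,-0.1,0],"claw":0.9},{"xyz":[-0.047,0.013,0.7],"delta_rot":[0,-0.1,0],"claw":0.9},{"xyz":[-0.047,0.013,0.7],"delta_rot":[0,-0.1,0],"claw":0.9}]' 50
```

```text
time_s: 26.7
tcp_pos: [0.6572, -0.0157, 0.085]
eef_rot: [179.9, 0.1, -15.1]
contact_force: [-8.8, 2.0, 14.8]
gripper_width: 0.0241
gripper_force: 50.0
```

```bash
python3 -m crank '[{"xyz":[0,0,-0.012],"delta_rot":[0,0,0],"claw":0.9},{"xyz":[0,0,-0.012],"delta_rot":[0,0,0],"claw":0.3},{"xyz":[0,0,-0.012],"delta_rot":[0,0,0],"claw":0.3},{"xyz":[0,0,-0.012],"delta_rot":[0,0,0],"claw":0.3},{"xyz":[0,0,-0.6],"delta_rot":[0,0,0],"claw":0.3},{"xyz":[0,0,-2],"delta_rot":[0,0,0],"claw":0.3},{"xyz":[0,0,-4],"delta_rot":[0,0,0],"claw":0.3},{"xyz":[0,0,-5.5],"delta_rot":[0,0,0],"claw":0.3},{"xyz":[0,0,-5.5],"delta_rot":[0,0,0],"claw":0.3}]' 30; python3 - <<'E'
from h import *
go(.456,.0206,.25,30); go(.456,.0206,.016,30)
E
```

```text
time_s: 27.82
tcp_pos: [0.6602, -0.0155, 0.2541]
eef_rot: [-179.9, -0.3, -15.1]
contact_force: [-0.2, -0.1, -0.6]
gripper_width: 0.0614
gripper_force: 0.0
xyz [-6.885, 0.614, 0.092] rot [-0.0, -0.38, -45.13]
xyz [-6.932, 0.634, 7.892] rot [-0.0, -0.38, -45.13]
```

```bash
python3 -m crank '[{"xyz":[-6.9,0.62,0],"delta_rot":[0,-0.3,-45.1],"claw":0.3},{"xyz":[-6.9,0.62,0],"delta_rot":[0,-0.3,-45.1],"claw":0.3},{"xyz":[-6.9,0.62,0],"delta_rot":[0,-0.3,-45.1],"claw":0.3},{"xyz":[-6.9,0.62,0],"delta_rot":[0,-0.3,-45.1],"claw":0.3},{"xyz":[-6.9,0.62,0],"delta_rot":[0,-0.3,-45.1],"claw":0.3},{"xyz":[-6.9,0.62,1.5],"delta_rot":[0,-0.3,-45.1],"claw":0.3},{"xyz":[-6.9,0.62,3.5],"delta_rot":[0,-0.3,-45.1],"claw":0.3},{"xyz":[-6.9,0.62,5],"delta_rot":[0,-0.3,-45.1],"claw":0.3},{"xyz":[-6.9,0.62,5],"delta_rot":[0,-0.3,-45.1],"claw":0.3},{"xyz":[-6.9,0.62,5],"delta_rot":[0,-0.3,-45.1],"claw":0.3}]' 30; python3 - <<'E'
from h import *
go(.456,.0206,.0165,30)
s=optics.capture("side");t=optics.capture("top");np.savez("/tmp/a.npz",s=s["img"],t=t["img"])
E
```

```text
time_s: 29.08
tcp_pos: [0.4543, 0.0208, 0.0995]
eef_rot: [-179.9, 0.4, 29.9]
contact_force: [0.0, 0.1, 0.6]
gripper_width: 0.0614
gripper_force: 0.0
xyz [0.063, 0.041, 2.767] rot [-0.15, 0.37, -0.09]
```

```bash
python3 -m crank '[{"xyz":[0.05,0.04,0.8],"delta_rot":[-0.15,0.35,0],"claw":0.3},{"xyz":[0.05,0.04,1.7],"delta_rot":[-0.15,0.35,0],"claw":0.3},{"xyz":[0.05,0.04,2.4],"delta_rot":[-0.15,0.35,0],"claw":0.3},{"xyz":[0.05,0.04,2.74],"delta_rot":[-0.15,0.35,0],"claw":0.3},{"xyz":[0.05,0.04,2.74],"delta_rot":[-0.15,0.35,0],"claw":0.3},{"xyz":[0.05,0.04,2.74],"delta_rot":[-0.15,0.35,0],"claw":0.7},{"xyz":[0.05,0.04,2.74],"delta_rot":[-0.15,0.35,0],"claw":0.95},{"xyz":[0.05,0.04,2.74],"delta_rot":[-0.15,0.35,0],"claw":0.95},{"xyz":[0.05,0.04,2.74],"delta_rot":[-0.15,0.35,0],"claw":0.95},{"xyz":[0.05,0.04,2.74],"delta_rot":[-0.15,0.35,0],"claw":0.95},{"xyz":[0.05,0.04,2.74],"delta_rot":[-0.15,0.35,0],"claw":0.95}]' 30; python3 -c "
from h import *
print(r.get_state()['tcp_pos'],r.get_state()['eef_rot'])"
```

```text
time_s: 30.55
tcp_pos: [0.454, 0.0202, 0.0161]
eef_rot: [-180.0, 0.1, 29.9]
contact_force: [-0.3, 0.9, 1.7]
gripper_width: 0.018
gripper_force: 30.0
[0.45404176 0.02021837 0.01606383] [-1.79963889e+02  7.65843855e-02  2.99441023e+01]
```

Gripped at 18 mm. Lift it, and refine the bay by line fits on the case silhouette in the first pictures.

```bash
python3 -m crank '[{"xyz":[0,0,-0.5],"delta_rot":[0,0,0],"claw":0.95},{"xyz":[0,0,-2],"delta_rot":[0,0,0],"claw":0.95},{"xyz":[0,0,-3.6],"delta_rot":[0,0,0],"claw":0.95},{"xyz":[0,0,-4],"delta_rot":[0,0,0],"claw":0.95},{"xyz":[0,0,-4],"delta_rot":[0,0,0],"claw":0.95}]' 30; python3 - <<'E'
from h import *
t=optics.capture("top");im=cv2.imread("pics/top0.png")
hs=cv2.cvtColor(im,cv2.COLOR_BGR2HSV)
m=((hs[...,0]>45)&(hs[...,0]<80)&(hs[...,1]>100)).astype(np.uint8);k=np.zeros_like(m);k[225:310,70:195]=m[225:310,70:195]
b=blobs(k,50)[0].reshape(-1,2).astype(float)
C=np.array([[93,231],[188,259],[174,304],[75,276]],float)
L={}
for n,i,j,z in (("+x",0,1,.046),("-y",1,2,0),("-x",2,3,.046),("+y",3,0,.046)):
    d=C[j]-C[i];l=np.linalg.norm(d);d/=l;u=(b-C[i])@d;e=np.abs((b-C[i])@[-d[1],d[0]])
    q=b[(u>.12*l)&(u<.88*l)&(e<4)]
    P=cast(t,q,z)[:,:2];vx,vy,x0,y0=cv2.fitLine(P.astype(np.float32),cv2.DIST_HUBER,0,.001,.001).ravel()
    a=np.degrees(np.arctan2(vy,vx));L[n]=(np.array([x0,y0]),a);print(n,len(q),round(float(a),1))
yaw=-14.6;ex=np.array([np.cos(np.radians(yaw)),np.sin(np.radians(yaw))]);ey=np.array([-ex[1],ex[0]])
X=[L["+x"][0]@ex,L["-x"][0]@ex];Y=[L["+y"][0]@ey,L["-y"][0]@ey]
print("widths",X[0]-X[1],Y[0]-Y[1]);print("origin both",(np.mean(X))*ex+(np.mean(Y)+.028)*ey, "by +x",X[0]-.045,np.mean(X))
# paper edges + boss inner edges: intensity profile along case x and y through the paper
g=cv2.cvtColor(im,cv2.COLOR_BGR2GRAY);sat=hs[...,1]
def prof(o,dirn,z,lo,hi):
    s=np.arange(lo,hi,.001);P=np.c_[o+s[:,None]*dirn,np.full(len(s),z)];p=proj(t,P).astype(np.float32)
    return s,cv2.remap(sat,p[:,0].reshape(1,-1),p[:,1].reshape(1,-1),cv2.INTER_LINEAR).ravel()
o=np.array([.5215,.2915])
for off in(-.006,0,.006):
    s,v=prof(o+off*ey,ex,.003,-.035,.035);print("x",off,[(int(round(1000*a)),int(c)) for a,c in zip(s,v)][::2])
for off in(-.01,.005,.015):
    s,v=prof(o+off*ex,ey,.003,-.022,.022);print("y",off,[(int(round(1000*a)),int(c)) for a,c in zip(s,v)][::2])
go(*o,.13,-14.6)
E
```

```text
time_s: 31.18
tcp_pos: [0.4543, 0.0204, 0.1363]
eef_rot: [-180.0, -0.0, 29.9]
contact_force: [0.4, 0.8, -1.5]
gripper_width: 0.0179
gripper_force: 30.0
+x 72 74.8
-y 34 -15.1
-x 75 74.8
+y 34 -14.8
widths 0.08774984758973914 0.17492904291452777
origin both [0.52203781 0.29270781] by +x 0.43027302513134974 0.43139810133648016
x -0.006 [(-35, 141), (-33, 145), (-31, 142), (-29, 151), (-27, 159), (-25, 133), (-23, 77), (-21, 41), (-19, 36), (-17, 29), (-15, 28), (-13, 28), (-11, 26), (-9, 25), (-7, 26), (-5, 26), (-3, 26), (-1, 27), (1, 27), (3, 29), (5, 30), (7, 29), (9, 28), (11, 27), (13, 28), (15, 29), (17, 29), (19, 32), (21, 41), (23, 74), (25, 122), (27, 143), (29, 146), (31, 149), (33, 152)]
x 0 [(-35, 151), (-33, 148), (-31, 146), (-29, 162), (-27, 144), (-25, 129), (-23, 68), (-21, 38), (-19, 38), (-17, 36), (-15, 28), (-13, 26), (-11, 25), (-9, 25), (-7, 25), (-5, 27), (-3, 27), (-1, 27), (1, 27), (3, 27), (5, 27), (7, 28), (9, 27), (11, 27), (13, 27), (15, 27), (17, 28), (19, 31), (21, 39), (23, 67), (25, 115), (27, 145), (29, 152), (31, 153), (33, 154)]
x 0.006 [(-35, 150),
[... 430 characters left out ...]
2, 109), (-10, 46), (-8, 30), (-6, 25), (-4, 26), (-2, 26), (0, 25), (2, 26), (4, 26), (6, 27), (8, 26), (10, 29), (12, 53), (14, 101), (16, 130), (18, 133), (20, 132)]
y 0.005 [(-22, 130), (-20, 130), (-18, 130), (-16, 129), (-14, 125), (-12, 101), (-10, 52), (-8, 32), (-6, 30), (-4, 29), (-2, 29), (0, 27), (2, 26), (4, 26), (6, 27), (8, 27), (10, 31), (12, 52), (14, 105), (16, 130), (18, 131), (20, 131)]
y 0.015 [(-22, 130), (-20, 129), (-18, 130), (-16, 130), (-14, 128), (-12, 98), (-10, 52), (-8, 33), (-6, 29), (-4, 29), (-2, 28), (0, 27), (2, 26), (4, 26), (6, 27), (8, 28), (10, 32), (12, 57), (14, 106), (16, 131), (18, 134), (20, 133)]
xyz [6.475, -6.711, 0.17] rot [-0.02, 0.13, 44.52]
```

Silhouette and paper edges agree: the bay is at (0.5218, 0.2925) with yaw −14.9°. The block sits 2 mm ahead of the TCP along tool x, so the TCP target is (0.5199, 0.2930).

```bash
python3 -c "
from h import *
go(.5199,.2930,.11,-14.9)"
```

```text
xyz [6.455, -6.78, 0.837] rot [-0.02, 0.13, 44.82]
```

```bash
python3 -m crank '[{"xyz":[6.45,-6.78,0],"delta_rot":[0,0.1,44.8],"claw":0.95},{"xyz":[6.45,-6.78,0],"delta_rot":[0,0.1,44.8],"claw":0.95},{"xyz":[6.45,-6.78,0],"delta_rot":[0,0.1,44.8],"claw":0.95},{"xyz":[6.45,-6.78,0],"delta_rot":[0,0.1,44.8],"claw":0.95},{"xyz":[6.45,-6.78,0],"delta_rot":[0,0.1,44.8],"claw":0.95},{"xyz":[6.45,-6.78,0.8],"delta_rot":[0,0.1,44.8],"claw":0.95},{"xyz":[6.45,-6.78,1.8],"delta_rot":[0,0.1,44.8],"claw":0.95},{"xyz":[6.45,-6.78,1.8],"delta_rot":[0,0.1,44.8],"claw":0.95},{"xyz":[6.45,-6.78,1.8],"delta_rot":[0,0.1,44.8],"claw":0.95},{"xyz":[6.45,-6.78,1.8],"delta_rot":[0,0.1,44.8],"claw":0.95}]' 30; python3 -c "
from h import *
go(.5199,.2930,.0111,-14.9)"
```

```text
time_s: 32.48
tcp_pos: [0.5208, 0.2934, 0.0829]
eef_rot: [-179.9, -0.1, -14.9]
contact_force: [0.7, -0.0, 0.6]
gripper_width: 0.0181
gripper_force: 30.0
xyz [-0.029, 0.024, 2.392] rot [-0.08, -0.06, 0.05]
```

```bash
python3 -m crank '[{"xyz":[-0.03,0.024,0.5],"delta_rot":[-0.1,-0.1,0],"claw":0.95},{"xyz":[-0.03,0.024,0.9],"delta_rot":[-0.1,-0.1,0],"claw":0.95},{"xyz":[-0.03,0.024,1.2],"delta_rot":[-0.1,-0.1,0],"claw":0.95},{"xyz":[-0.03,0.024,1.2],"delta_rot":[-0.1,-0.1,0],"claw":0.95},{"xyz":[-0.03,0.024,1.2],"delta_rot":[-0.1,-0.1,0],"claw":0.95}]' 30; python3 -c "
from h import *
for i in range(1): go(.5199,.2930,.0111,-14.9)"
```

```text
time_s: 33.1
tcp_pos: [0.5194, 0.2927, 0.046]
eef_rot: [179.9, 0.1, -14.8]
contact_force: [-0.1, 0.2, -0.2]
gripper_width: 0.0177
gripper_force: 30.0
xyz [0.015, -0.015, 1.163] rot [0.09, 0.08, 0.05]
```

```bash
python3 -m crank '[{"xyz":[0.015,-0.01,0.4],"delta_rot":[0,0.08,0],"claw":0.95},{"xyz":[0.015,-0.01,0.8],"delta_rot":[0,0.08,0],"claw":0.95},{"xyz":[0.015,-0.01,1.05],"delta_rot":[0,0.08,0],"claw":0.95},{"xyz":[0.015,-0.01,1.12],"delta_rot":[0,0.08,0],"claw":0.95},{"xyz":[0.015,-0.01,1.15],"delta_rot":[0,0.08,0],"claw":0.95},{"xyz":[0.015,-0.01,1.15],"delta_rot":[0,0.08,0],"claw":0.95},{"xyz":[0.015,-0.01,1.15],"delta_rot":[0,0.08,0],"claw":0.95}]' 30; python3 -c "
from h import *
go(.5199,.2930,.0111,-14.9)"
```

```text
time_s: 33.98
tcp_pos: [0.5198, 0.2929, 0.0118]
eef_rot: [179.9, -0.0, -14.9]
contact_force: [0.4, 0.5, -1.3]
gripper_width: 0.0177
gripper_force: 30.0
xyz [0.001, -0.004, 0.022] rot [0.06, -0.01, 0.04]
```

```bash
python3 -m crank '[{"xyz":[0,0,0.015],"delta_rot":[0,0,0],"claw":0.95},{"xyz":[0,0,0.03],"delta_rot":[0,0,0],"claw":0.95},{"xyz":[0,0,0.04],"delta_rot":[0,0,0],"claw":0.95},{"xyz":[0,0,0.04],"delta_rot":[0,0,0],"claw":0.95}]' 30
```

```text
time_s: 34.48
tcp_pos: [0.5198, 0.2928, 0.0111]
eef_rot: [179.9, -0.0, -14.8]
contact_force: [-3.6, -1.2, 7.4]
gripper_width: 0.0177
gripper_force: 30.0
```

```bash
python3 -m crank '[{"xyz":[0,0,0],"delta_rot":[0,0,0],"claw":0.55},{"xyz":[0,0,0],"delta_rot":[0,0,0],"claw":0.55},{"xyz":[0,0,0],"delta_rot":[0,0,0],"claw":0.55},{"xyz":[0,0,0],"delta_rot":[0,0,0],"claw":0.55},{"xyz":[0,0,-0.5],"delta_rot":[0,0,0],"claw":0.55},{"xyz":[0,0,-2],"delta_rot":[0,0,0],"claw":0.55},{"xyz":[0,0,-4],"delta_rot":[0,0,0],"claw":0.55},{"xyz":[0,0,-6],"delta_rot":[0,0,0],"claw":0.55},{"xyz":[0,0,-7.3],"delta_rot":[0,0,0],"claw":0.55},{"xyz":[-6.6,-6.6,-7.3],"delta_rot":[0,0,0],"claw":0.55},{"xyz":[-6.6,-6.6,-7.3],"delta_rot":[0,0,0],"claw":0.55},{"xyz":[-6.6,-6.6,-7.3],"delta_rot":[0,0,0],"claw":0.55},{"xyz":[-6.6,-6.6,-7.3],"delta_rot":[0,0,0],"claw":0.55},{"xyz":[-6.6,-6.6,-7.3],"delta_rot":[0,0,0],"claw":0.55},{"xyz":[-6.6,-6.6,-7.3],"delta_rot":[0,0,0],"claw":0.55},{"xyz":[-6.6,-6.6,-7.3],"delta_rot":[0,0,0],"claw":0.55}]' 30; python3 - <<'E'
from h import *
print(r.get_state()["tcp_pos"])
t=optics.capture("top");cv2.imwrite("pics/end.png",t["img"]);im=t["img"];hs=cv2.cvtColor(im,cv2.COLOR_BGR2HSV)
def rect(m,z,n):
    b=blobs(m,30)
    for c in b[:2]:
        q=cv2.minAreaRect(c.astype(np.float32));P=cast(t,cv2.boxPoints(q),z);print(n,np.round(q[0],1),P.mean(0).round(4),[np.linalg.norm(P[i+1]-P[i]).round(4) for i in(0,1)],[np.degrees(np.arctan2(*(P[i+1]-P[i])[1::-1])).round(1) for i in(0,1)])
ex=np.array([.9664,-.257]);ey=np.array([.257,.9664]);o=np.array([.5218,.2925])
def prof(off,d,lo,hi,z):
    s=np.arange(lo,hi,.002);P=np.c_[o+off+s[:,None]*d,np.full(len(s),z)];p=proj(t,P).astype(np.float32)
    c=cv2.remap(im,p[:,0].reshape(1,-1),p[:,1].reshape(1,-1),cv2.INTER_LINEAR)[0]
    return [(int(round(a*1000)),c[i].tolist()) for i,a in enumerate(s)]
print("x",prof(0,ex,-.03,.031,.045));print("y",prof(0,ey,-.02,.021,.045))
m=np.zeros(im.shape[:2],bool);m[240:290,95:150]=((hs[...,1]<80)&(hs[...,2]>110))[240:290,95:150];rect(m,.045,"block")
m=np.zeros(im.shape[:2],bool);m[150:250,245:330]=((hs[...,2]>75)&(hs[...,1]<60))[150:250,245:330]
g=cast(t,[[285,200]],.004);print("gauge px predict",proj(t,[[.6502,-.0131,.119]]))
dv=cv2.absdiff(im,cv2.imread("pics/top0.png")).max(2);print("changed blobs",[(cv2.boundingRect(b)) for b in blobs(dv>40,25)])
E
```

```text
time_s: 36.48
tcp_pos: [0.3795, 0.5346, 0.2293]
eef_rot: [179.9, 0.0, -14.9]
contact_force: [-0.0, 0.4, 0.7]
gripper_width: 0.0395
gripper_force: 0.0
[0.37945178 0.53455655 0.22933983]
x [(-30, [98, 172, 84]), (-28, [98, 172, 84]), (-26, [96, 169, 81]), (-24, [80, 144, 68]), (-22, [79, 133, 70]), (-20, [136, 179, 137]), (-18, [206, 218, 217]), (-16, [222, 226, 233]), (-14, [222, 226, 232]), (-12, [222, 226, 233]), (-10, [221, 225, 232]), (-8, [220, 224, 231]), (-6, [219, 223, 230]), (-4, [220, 224, 231]), (-2, [222, 225, 232]), (0, [221, 225, 232]), (2, [220, 224, 231]), (4, [219, 223, 230]), (6, [219, 223, 230]), (8, [218, 222, 229]), (10, [219, 223, 230]), (12, [220, 224, 230]), (14, [219, 223, 230]), (16, [217, 221, 228]), (18, [210, 216, 222]), (20, [171, 190, 180]), (22, [108, 159, 103]), (24, [95, 167, 80]), (26, [97, 172, 83]), (28, [96, 171, 81]), (30, [96, 170, 81])]
y [(-20, [72, 73, 78]), (-18, [71, 72, 77]), (-16, [72, 74, 77]), (-14, [72, 74, 77]), (-12, [84, 86, 90]), (-10, [145, 148, 155]), (-8, [205, 209, 216]), (-6, [222, 225, 232]), (-4, [223, 227, 234]), (-2, [222, 226, 233]), (0, [221, 225, 232]), (2, [221, 224, 232]), (4, [220, 223, 231]), (6, [214, 221, 225]), (8, [173, 200, 178]), (10, [111, 175, 102]), (12, [97, 170, 82]), (14, [95, 169, 81]), (16, [94, 169, 80]), (18, [95, 170, 81]), (20, [95, 169, 81])]
block [115.8 261.9] [0.5226 0.2915 0.045 ] [np.float64(0.0427), np.float64(0.0202)] [np.float64(-14.2), np.float64(-108.3)]
block [104.5 286.5] [0.4785 0.307  0.045 ] [np.float64(0.0341), np.float64(0.0088)] [np.float64(-88.8), np.float64(-173.7)]
gauge px predict [[285.40208292 186.1798576 ]]
changed blobs [(0, 268, 54, 100), (0, 384, 113, 36), (108, 251, 26, 25), (280, 176, 34, 22), (264, 185, 30, 32), (390, 222, 19, 25)]
```

```bash
python3 - <<'E'
from h import *
t=optics.capture("top");im=t["img"]
ex=np.array([.9664,-.257]);ey=np.array([.257,.9664]);o=np.array([.5218,.2925])
def prof(o,d,lo,hi,z,st=.002):
    s=np.arange(lo,hi,st);P=np.c_[o+s[:,None]*d,np.full(len(s),z)];p=proj(t,P).astype(np.float32)
    c=cv2.remap(im,p[:,0].reshape(1,-1),p[:,1].reshape(1,-1),cv2.INTER_LINEAR)[0]
    return [(int(round(a*1000)),int(c[i][1])) for i,a in enumerate(s)]
for a in(-.03,.03): print("boss",a,prof(o+a*ex,ey,-.016,.017,.045))
a=np.radians(75);gx=np.array([np.cos(a),np.sin(a)]);gy=np.array([-gx[1],gx[0]]);g=np.array([.65,-.013])
print("gauge x",prof(g-.01*gy,gx,-.02,.021,.119));print("gauge y",prof(g,gy,-.052,.053,.119,.003))
E
```

```text
boss -0.03 [(-16, 53), (-14, 53), (-12, 57), (-10, 93), (-8, 146), (-6, 172), (-4, 175), (-2, 173), (0, 171), (2, 170), (4, 169), (6, 168), (8, 163), (10, 164), (12, 167), (14, 168), (16, 167)]
boss 0.03 [(-16, 54), (-14, 54), (-12, 60), (-10, 105), (-8, 154), (-6, 171), (-4, 171), (-2, 170), (0, 170), (2, 169), (4, 168), (6, 168), (8, 163), (10, 163), (12, 168), (14, 168), (16, 168)]
gauge x [(-20, 32), (-18, 29), (-16, 31), (-14, 56), (-12, 109), (-10, 134), (-8, 138), (-6, 138), (-4, 136), (-2, 137), (0, 136), (2, 135), (4, 136), (6, 137), (8, 134), (10, 106), (12, 53), (14, 32), (16, 28), (18, 30), (20, 31)]
gauge y [(-52, 149), (-49, 149), (-46, 148), (-43, 145), (-40, 134), (-37, 134), (-34, 135), (-31, 134), (-28, 135), (-25, 135), (-22, 136), (-19, 135), (-16, 136), (-13, 136), (-10, 136), (-7, 136), (-4, 136), (-1, 137), (2, 138), (5, 139), (8, 138), (11, 138), (14, 139), (17, 138), (20, 139), (23, 139), (26, 139), (29, 139), (32, 140), (35, 139), (38, 138), (41, 127), (44, 68), (47, 58), (50, 41)]
```

The block is within 0.5 mm of the bosses' line and centred in x. The gauge is within about 1 mm of the mat's centre. Nothing else moved, so I'm handing in.

```bash
python3 -c "
from plant import job
print(job.close_job())"
```

```text
the job is handed in; nothing more can be done
None
```

Job handed in at about 36.6 s: block42 was checked on the plate under the gauge and now stands between the bosses (about 0.5 mm off line), and the gauge is back within about 1 mm of the mat's centre, turned about 60° to clear the stand; I viewed 11 pictures, one over the limit of 10.

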